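# Turn the hub to its slot and lock it with the long key

### The arm

A 7-joint arm with a two-finger parallel gripper is mounted at the origin on a cart in front of the work surface, level with it; the furniture and walls round the work are solid. World frame = base frame: x ahead of the robot, y to its left, z up, the work surface at z = 0. Lengths are in m, angles in rad, forces in N, time in s.
With the tool pointing down it reaches from about 0.4 to 0.85 m from the base axis. Payload 4.5 kg.
Tool frame: the origin (TCP) lies at the very end of the fingers, on their centre line; the grasp point (between the pads) lies 19 mm behind it (r.grip_depth is the z of the grasp point in the tool frame, in m); z points along the fingers, y is the line along which they close (so a half turn about z gives the same grasp; the last joint's range is limited). The gripper opens to 88 mm and grips with 3 to 60 N. Pads are 18 mm wide; open, the fingers measure 123 mm over their backs; the gripper's body (75 mm by 187 mm) begins 45 mm behind the grasp point.
Start: joints at [1.29, 0.689, -0.195, 1.565, 0.157, 0.902, -0.215], TCP at [0.194, -0.594, 0.239] pointing down, gripper open.
Joint ranges: [-3.01, 3.01], [-0.46, 2.08], [-1.47, 1.51], [0.13, 2.56], [-1, 4.14], [0.04, 2.09], [-2.66, 2.66]. Speed limits (rad/s): [2.57, 2.57, 3.14, 3.14, 3.14, 3.14, 3.14].

### API

Orientations are given as a unit quaternion [x, y, z, w].
In Python, from plant import r, cams, ticket gives the robot as it stands (r), with the cameras (cams) and the job (ticket).
- The arm moves only by the shell command python3 steer.py 'ROWS' [FORCE]. ROWS is a JSON list of rows, 1 to 10 of them, each an object with the fields finger_gap (the opening from 0.0 (shut) to 1.0 (fully open)), pos (a list: dx, dy, dz in units of 20 mm), r (a list: a rotation vector rx, ry, rz in units of 0.25 rad); a field left out counts as zero (the opening has to be given); each row is the pose to reach, as a shift and turn from the pose commanded when the command began, along the tool's axes at that moment; what a row does not reach only later rows make up. A row lasts 1/10 s, in which the tool goes at most 0.05 m and 0.15 rad, less where a joint would pass 70% of its speed; a pose out of reach is approached as far as the arm can. The fingers move at their own pace and stop on an object; FORCE is the grip in N (left out, the last holds). Time passes only in rows, so rows that do not move let the fingers close. It prints the time, the measured TCP pose, the force, the opening and the grip force at its end. Input that does not fit is refused with a message, and nothing moves.
- r.get_state(): the state, without advancing time (a new reading comes with each control period).
- cams.snapshot(name): name is "scene" or "top" or "wrist"; returns the picture (384x512x3 uint8, red, green, blue); there is no depth.
- cams.camera_params(name): a dict with "fx", "fy", "cx", "cy" (pixels), "k1" (the pictures are not rectified: a ray, as slopes to the right and down, at radius r is drawn at 1 + k1 r^2 times it, then the intrinsics apply), "rvec" (rotation vector, rad) and "tvec" (3), from world to camera coordinates, as OpenCV has them. Camera axes: x right, y down, z forward; pixel columns grow to the right and rows downward; lengths in m; the calibration is good to about 2 mm. A picture is of the moment at which its call begins: read the wrist's pose just before it. camera_params takes no time and is no camera call; for the wrist camera it gives the pose at the moment of the call.
- ticket.finish_job(): hands the job in; it is judged then, once.
The state is a dict: "clock": time; "q": joint angles; "qd": joint speeds; "joint_torque": joint torques, N m; "tool_pos": TCP position; "eef_rot": TCP orientation; "contact_force": force on the tool from outside, world axes, zero at the start; "moment": the same for the moment, N m; "opening": opening from 0.0 (shut) to 1.0 (fully open); "finger_force": force on a finger pad.
Only numpy, scipy, OpenCV 4.12 (cv2) and the standard library are available. Lean on these libraries where they do the work, as an engineer would, in place of code of your own. Each camera call takes 0.05 s, during which the arm holds its last target. There are 200 camera calls.

### The job

Lock the indexing fixture: turn its hub by the grip bar until the keyway in the hub faces the slot in the collar, then take the long flat key out of the wooden rack and stand it foot-down, fully home, in the opening that the two make together, and let go of it. Leave the short key in the rack, and leave the mug, the marker and the tape roll where they are.

Things in the scene. Friction and masses are not known exactly. Their poses are not given: they have to be found in the camera images.
- fixture: Indexing fixture, fixed on the grey mat (mat top 2 mm above the bench): round dark foot (diameter 150 mm, 12 mm thick), grey collar (outer diameter 126, bore 82, top at 52 mm). Origin on the hub axis at the underside, z up; heights are above it. The collar has one slot, open to the bore, at the fixture's -x side: 14 mm wide (y), out to 52 mm from the axis, down to the foot's top.
- hub (a joint): Angle (rad) of the steel hub about the vertical: 0 when its keyway faces the slot, growing anticlockwise from above; starts well away on the positive side, stays where left (friction 0.06 N m). Hub: diameter 80 mm, top level with the collar; one keyway in its rim, 14 mm wide, 12 mm deep, full height. Keyway and slot together make an opening 14 x 24 mm, 40 mm deep.
- hub_grip (a point): Point on the hub axis in the grip bar on top of the hub, at height 70 mm. The dark bar is 60 mm long, 18 mm wide, from height 52 to 84 mm, rounded; its length runs along y of this point's frame, at right angles to the direction of the keyway, which is -x of this frame.
- keyway (a point): Middle of the hub's keyway at the hub's top face, 34 mm from the hub axis, height 52 mm; it turns with the hub.
- slot (a point): Middle of the floor of the opening that keyway and slot make when lined up: 40.5 mm from the hub axis, height 12 mm. Its axes are those of the fixture: x is radial (the 24 mm side), y is across the 14 mm width. It stays with the fixture.
- rack: Dark wooden block, fixed, 130 (x) x 56 (y) x 45 (z) mm, origin at the centre of its underside, with two equal sockets 68 mm apart along its x (each 24 mm along x, 14 mm along y, 35 mm deep, floor 10 mm above the bench). In each stands a key; which is in which varies.
- long_key: Long flat steel key standing in the rack: 20 mm (x) x 10 mm (y) x 120 mm (z), loose, about 0.13 kg. Origin at the centre of its foot end, z up along its length; the lowest 12 mm taper to 14 x 5 mm. A small dark pin near its top is only a mark.
- short_key: Short flat steel key, same section and foot, but 80 mm long, standing in the other socket of the rack. To be left there.
- mug: Grey mug, 83 x 116 x 92 mm, bystander; origin under its centre.
- marker: Black marker, 123 mm long, 16 mm thick, lying; bystander; origin under its middle.
- tape_puck: White roll of tape, 41 mm diameter, 15 mm high; bystander; origin under its centre.

How it is judged:
By the outcome, as a careful person would: the job done as asked, in the order asked, and still so for the second after the job is handed in, with the robot touching nothing.
It also fails if it takes over 64 s, if anything falls off the work surface, if the arm or the gripper's body presses on something with over 40 N, if the wrist force passes 120 N, or if a joint passes its speed limit or range.

## Working session

There is one attempt and no reset: what is moved stays moved. The work goes in short steps, Python scripts to look and compute and a shell command to move; the robot and the scene stay as the last step left them, time stands still between calls to the robot, and variables do not carry over. Pictures are saved under pics/ and viewed, at most 10 in all, crops included, and the job is handed in when it is done.

```bash
ls; mkdir -p pics; python3 - <<'E'
from plant import r, cams, ticket
import cv2
for n in ("scene","top"):
    im=cams.snapshot(n); cv2.imwrite(f"pics/{n}0.png",im[:,:,::-1]); print(n,cams.camera_params(n))
print(r.get_state(), r.grip_depth, cams.camera_params("wrist"))
E
```

```text
pics
plant.py
steer.py
scene {'fx': 349.43550782317067, 'fy': 349.43550782317067, 'cx': 253.25459413746793, 'cy': 188.8019117599801, 'k1': -0.03842189111075646, 'rvec': array([ 1.40785935, -2.27360002,  0.82684913]), 'tvec': array([0.2960248 , 0.36651175, 0.76852668])}
top {'fx': 419.7938104146221, 'fy': 419.7938104146221, 'cx': 249.88279112656198, 'cy': 188.72552223405884, 'k1': -3.9310843270982104e-05, 'rvec': array([ 2.13778899, -2.19504504,  0.15719285]), 'tvec': array([0.06671428, 0.47911909, 1.36607822])}
{'clock': 0.1, 'q': array([ 1.28983206,  0.68994669, -0.19450629,  1.56618305,  0.15729769,
        0.90254478, -0.2151227 ]), 'qd': array([ 5.18113819e-04, -4.31450085e-04, -6.45518559e-05, -2.52562372e-03,
        3.91167344e-04,  6.00859033e-04,  1.16416814e-03]), 'joint_torque': array([-1.85068253e-03, -5.28499818e+01, -1.27088808e+00, -1.53835416e+01,
       -5.25181345e-02,  2.01082032e-03,  1.89530192e-05]), 'tool_pos': array([ 0.1932727 , -0.59377849,  0.23797602]), 'eef_rot': array([ 9.87637914e-01,  1.56750232e-01, -1.96171545e-04, -8.22950405e-04]), 'contact_force': array([-0.10542652, -0.82139062, -0.58998681]), 'moment': array([-0.0064203 ,  0.03563817, -0.03550878]), 'finger_force': 0.0, 'opening': 0.9995294232181398} -0.0187 {'fx': 307.2703450329021, 'fy': 307.2703450329021, 'cx': 260.77429674945233, 'cy': 191.26282757462874, 'k1': -0.008095041169394163, 'rvec': array([-2.34300844,  1.70184035,  0.25535942]), 'tvec': array([-0.62204574, -0.04030915,  0.39172728])}
```

View pics/scene0.png

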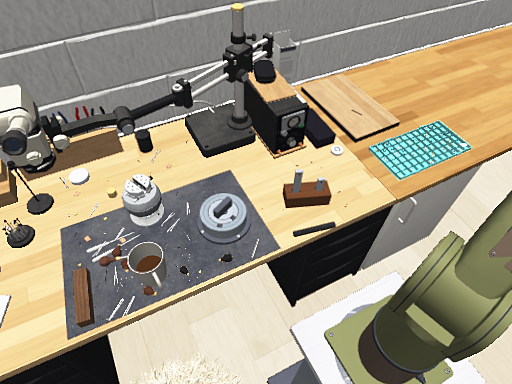

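View pics/top0.png

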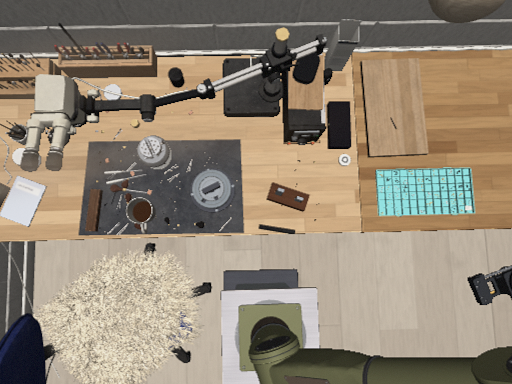

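The top view shows the fixture at about (212,189), the rack at (288,197), the marker at (277,229), the tape at (344,160) and the mug at (140,211). The two keys stand in the rack. In the scene view the taller key is the left one (298,178).

```bash
cat > h.py <<'E'
import numpy as np, cv2
from scipy.spatial.transform import Rotation as R
from plant import r, cams, ticket
def ray(p,uv):
    a=(np.array(uv,float)-[p['cx'],p['cy']])/p['fx']
    n=a.copy()
    for _ in range(10): n=a/(1+p['k1']*(n@n))
    M=R.from_rotvec(p['rvec']).as_matrix()
    return -M.T@p['tvec'], M.T@np.array([n[0],n[1],1])
def plane(p,uv,z):
    o,d=ray(p,uv); return o+d*(z-o[2])/d[2]
def proj(p,X):
    c=R.from_rotvec(p['rvec']).apply(np.atleast_2d(X))+p['tvec']
    n=c[:,:2]/c[:,2:]; n=n*(1+p['k1']*(n**2).sum(1))[:,None]
    return n*p['fx']+[p['cx'],p['cy']]
def tcp():
    s=r.get_state(); return s['tool_pos'],R.from_quat(s['eef_rot'])
def rel(pos,yaw):
    """shift and turn (tool axes) to a tool-down pose with tool x-axis at world yaw"""
    p,q=tcp(); T=R.from_euler('z',yaw)*R.from_euler('x',np.pi)
    return q.inv().apply(np.array(pos)-p).round(4),(q.inv()*T).as_rotvec().round(3)
E
python3 - <<'E'
from h import *
p=cams.camera_params("top")
for n,uv,z in [("fix",(212,189),.054),("rack",(288,197),.045),("mug",(140,211),.05),("marker",(277,229),.01),("tape",(344,160),.01)]: print(n,plane(p,uv,z).round(3))
print(proj(p,[[.5,0,0],[.5,.1,0]]))
im=cv2.imread("pics/top0.png")
c=cv2.resize(im[155:240,170:320],None,fx=5.3,fy=5.3,interpolation=cv2.INTER_CUBIC)
cv2.imwrite("pics/c1.png",c)
p,q=tcp();print(p,q.as_matrix().round(3)); P=cams.camera_params("wrist"); print(ray(P,(256,192)))
E
```

```text
fix [0.48  0.178 0.054]
rack [ 0.448 -0.07   0.045]
mug [0.414 0.412 0.05 ]
marker [ 0.346 -0.033  0.01 ]
tape [ 0.574 -0.27   0.01 ]
[[265.43955733 183.77525371]
 [236.03735167 184.5050987 ]]
[ 0.1932727  -0.59377849  0.23797602] [[ 0.951  0.31  -0.001]
 [ 0.31  -0.951  0.002]
 [-0.    -0.002 -1.   ]]
(array([ 0.26335324, -0.56998148,  0.38442447]), array([-0.28266281, -0.07177039, -0.95665978]))
```

View pics/c1.png

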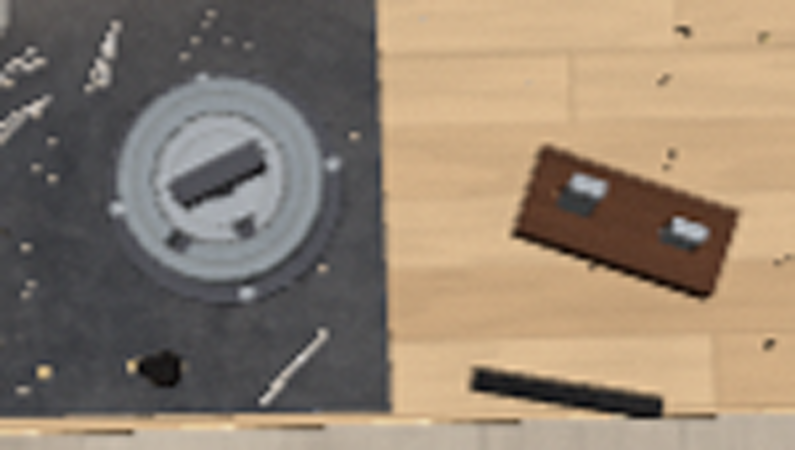

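```bash
python3 - <<'E'
from h import *
print(rel([.34,-.35,.26],np.radians(45)),rel([.43,-.10,.26],np.radians(71)),rel([.47,.17,.24],np.radians(115)))
E
```

```text
(array([ 0.215 , -0.1864, -0.0217]), array([-0.002, -0.   , -0.471])) (array([ 0.378 , -0.3963, -0.0214]), array([-0.002, -0.001, -0.924])) (array([ 0.4996, -0.6406, -0.001 ]), array([-1.000e-03, -1.000e-03, -1.692e+00]))
```

Careful with the scale: shifts go in units of 20 mm and turns go in units of 0.25 rad. That gives: -0.396 m is -19.8, 0.378 m is 18.9, -0.92 rad is -3.68.

```bash
python3 steer.py '[{"finger_gap": 1, "pos": [10.75, -9.3, -1.1], "r": [0, 0, -1.88]}, {"finger_gap": 1, "pos": [10.75, -9.3, -1.1], "r": [0, 0, -1.88]}, {"finger_gap": 1, "pos": [10.75, -9.3, -1.1], "r": [0, 0, -1.88]}, {"finger_gap": 1, "pos": [10.75, -9.3, -1.1], "r": [0, 0, -1.88]}, {"finger_gap": 1, "pos": [10.75, -9.3, -1.1], "r": [0, 0, -1.88]}, {"finger_gap": 1, "pos": [18.9, -19.8, -1.1], "r": [0, 0, -3.68]}, {"finger_gap": 1, "pos": [18.9, -19.8, -1.1], "r": [0, 0, -3.68]}, {"finger_gap": 1, "pos": [18.9, -19.8, -1.1], "r": [0, 0, -3.68]}, {"finger_gap": 1, "pos": [18.9, -19.8, -1.1], "r": [0, 0, -3.68]}, {"finger_gap": 1, "pos": [18.9, -19.8, -1.1], "r": [0, 0, -3.68]}]'
python3 steer.py '[{"finger_gap": 1, "pos": [10, 0, 0]}]' >/dev/null & sleep 0; wait; python3 - <<'E'
from h import *
s=r.get_state(); print(s['tool_pos'],s['q'])
E
```

```text
clock: 1.1
tool_pos: [0.4124, -0.1459, 0.2602]
eef_rot: [0.815, 0.579, -0.0, -0.0]
contact_force: [1.8, -0.3, -0.3]
opening: 0.999
finger_force: 0.0
[ 0.42913659 -0.09865387  0.26022337] [ 0.43597445  0.44632157 -0.45927933  2.05888426  0.30171423  0.70007463
 -0.55367356]
```

```bash
python3 steer.py '[{"finger_gap": 1}, {"finger_gap": 1}]'; python3 - <<'E'
from h import *
import pickle
p=cams.camera_params("wrist"); im=cams.snapshot("wrist"); pickle.dump((p,im,tcp()[0]),open("w1.pkl","wb"))
cv2.imwrite("pics/w1.png",im[:,:,::-1]); print(tcp()[0],tcp()[1].as_euler('zyx'))
print(rel([.47,.16,.24],np.radians(115)))
E
```

```text
clock: 1.4
tool_pos: [0.4288, -0.0992, 0.2601]
eef_rot: [0.814, 0.58, -0.0, -0.0]
contact_force: [0.5, -0.1, -0.8]
opening: 1.003
finger_force: 0.0
[ 0.42823847 -0.10081391  0.26001428] [-1.23509536e+00 -1.17262274e-03  3.14096257e+00]
(array([ 0.26  , -0.0465,  0.0198]), array([-0.001,  0.001, -0.772]))
```

View pics/w1.png

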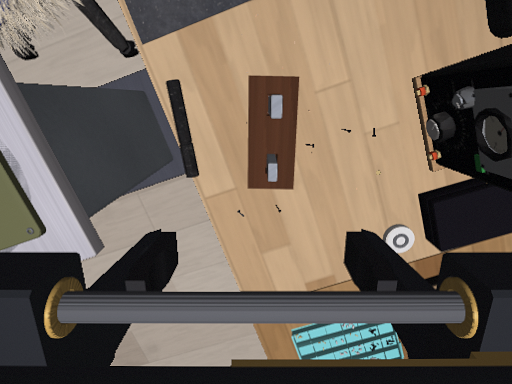

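The wrist view shows the rack at (273,132) lined up with the tool. The keys' tops are at (276,105) on the fixture side and (273,170). Next I segment these and move on to the fixture.

```bash
python3 - <<'E'
from h import *
import pickle
p,im,t=pickle.load(open("w1.pkl","rb"))
c=im[60:205,235:315].astype(int); hsv=cv2.cvtColor(im,cv2.COLOR_RGB2HSV)[60:205,235:315]
print(ray(p,(273,132)))
wood=((c[:,:,0]<120)&(c[:,:,0]>c[:,:,2]+15)).astype(np.uint8)
wood=cv2.morphologyEx(wood,cv2.MORPH_CLOSE,np.ones((25,25)))
k=max(cv2.findContours(wood,0,2)[0],key=cv2.contourArea)
b=cv2.minAreaRect(k); B=cv2.boxPoints(b)+[235,60]; W=np.array([plane(p,u,.045) for u in B]); print("rack box px",B.round(1).tolist()); print(W.round(4), W.mean(0), [np.linalg.norm(W[i]-W[i-1]).round(4) for i in range(4)])
e=max((W[i]-W[i-1] for i in range(4)),key=np.linalg.norm); print("yaw",np.degrees(np.arctan2(e[1],e[0])))
m=((c[:,:,2]>c[:,:,0]-8)&(c[:,:,2]>120)).astype(np.uint8)
m[:,:15]=0;m[:,62:]=0
for k in cv2.findContours(m,0,2)[0]:
    if cv2.contourArea(k)<40: continue
    b=cv2.minAreaRect(k); u=np.array(b[0])+[235,60]
    print("key",u,b,[plane(p,u,z).round(4).tolist() for z in (.13,.09)], "bright", c[k[:,0,1].mean().astype(int),k[:,0,0].mean().astype(int)])
cv2.imwrite("pics/k.png",cv2.resize(im[60:205,235:315,::-1],None,fx=4,fy=4,interpolation=cv2.INTER_CUBIC))
E
python3 steer.py '[{"finger_gap": 1, "pos": [6.5, -1.15, 1], "r": [0, 0, -1.8]}, {"finger_gap": 1, "pos": [6.5, -1.15, 1], "r": [0, 0, -1.8]}, {"finger_gap": 1, "pos": [6.5, -1.15, 1], "r": [0, 0, -1.8]}, {"finger_gap": 1, "pos": [13, -2.35, 1], "r": [0, 0, -3.08]}, {"finger_gap": 1, "pos": [13, -2.35, 1], "r": [0, 0, -3.08]}, {"finger_gap": 1, "pos": [13, -2.35, 1], "r": [0, 0, -3.08]}, {"finger_gap": 1, "pos": [13, -2.35, 1], "r": [0, 0, -3.08]}, {"finger_gap": 1, "pos": [13, -2.35, 1], "r": [0, 0, -3.08]}, {"finger_gap": 1, "pos": [13, -2.35, 1], "r": [0, 0, -3.08]}]'
python3 - <<'E'
from h import *
import pickle
p=cams.camera_params("wrist"); im=cams.snapshot("wrist"); pickle.dump((p,im,tcp()[0]),open("w2.pkl","wb"))
cv2.imwrite("pics/w2.png",im[:,:,::-1]); print(tcp()[0],tcp()[1].as_euler('zyx'))
E
```

```text
(array([ 0.45212896, -0.02762093,  0.40655086]), array([ 0.00308226, -0.10990432, -1.01327061]))
rack box px [[248.0, 76.0], [314.0, 76.0], [314.0, 188.0], [248.0, 188.0]]
[[ 4.465e-01  2.000e-04  4.500e-02]
 [ 5.154e-01 -2.360e-02  4.500e-02]
 [ 4.793e-01 -1.475e-01  4.500e-02]
 [ 4.029e-01 -1.211e-01  4.500e-02]] [ 0.46100673 -0.07299167  0.045     ] [np.float64(0.1289), np.float64(0.073), np.float64(0.129), np.float64(0.0808)]
yaw -106.26354087236558
key [272. 172.] ((37.0, 112.0), (18.0, 8.0), 90.0) [[0.4406, -0.0919, 0.13], [0.4389, -0.1012, 0.09]] bright [156 160 173]
key [276. 106.] ((41.0, 46.0), (22.0, 10.0), 90.0) [[0.4625, -0.0373, 0.13], [0.464, -0.0387, 0.09]] bright [151 155 167]
clock: 2.35
tool_pos: [0.4702, 0.1573, 0.2398]
eef_rot: [0.54, 0.842, -0.001, 0.0]
contact_force: [0.3, 0.4, 0.2]
opening: 0.998
finger_force: 0.0
[0.47018672 0.15747593 0.2399074 ] [-2.00050150e+00 -7.79861210e-04  3.13922303e+00]
```

View pics/w2.png

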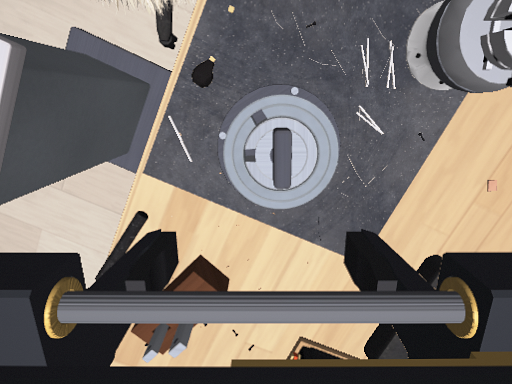

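View pics/k.png

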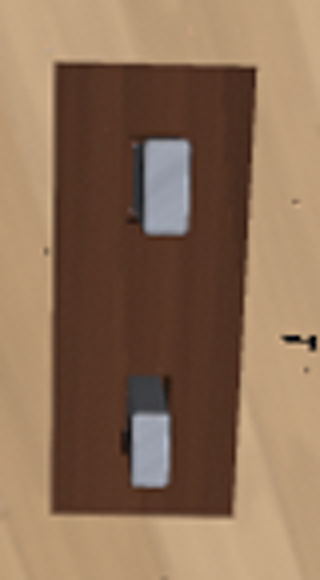

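The crop shows that the fixture-side key, at (276,106), is the long one because its top face is larger. In the wrist view of the fixture, the collar is centred near (281,152), the bar at (282,157), the keyway at (250,155) and the slot at (260,117).

```bash
python3 - <<'E'
from h import *
import pickle
p,im,t=pickle.load(open("w1.pkl","rb"))
C=np.array([(55,62),(256,68),(233,515),(52,512)])/4+[235,60]
W=np.array([plane(p,u,.045) for u in C]);c=W.mean(0);e=W[0]-W[3]+W[1]-W[2];e/=np.linalg.norm(e)
print("rack",c,np.degrees(np.arctan2(e[1],e[0])),"long",c+.034*e)
K=np.array([(143,138),(190,138),(190,236),(144,236)])/4+[235,60]
W=np.array([plane(p,u,.13) for u in K]);print("longtop",W.mean(0),np.degrees(np.arctan2(*(W[0]-W[3]+W[1]-W[2])[1::-1])))
p,im,t=pickle.load(open("w2.pkl","rb"))
g=cv2.cvtColor(im,cv2.COLOR_RGB2GRAY)
d=(g<85).astype(np.uint8); n,l,st,ce=cv2.connectedComponentsWithStats(d)
for i in range(1,n):
    x,y=ce[i]
    if st[i,4]>25 and np.hypot(x-281,y-152)<50:
        k=cv2.findContours((l==i).astype(np.uint8),0,2)[0][0]; b=cv2.minAreaRect(k)
        Q=np.array([plane(p,u,.086) for u in cv2.boxPoints(b)]); E=max((Q[j]-Q[j-1] for j in range(4)),key=np.linalg.norm)
        print(ce[i].round(1),st[i],b,plane(p,ce[i],.086 if st[i,4]>400 else .054).round(4),np.degrees(np.arctan2(E[1],E[0])).round(1), np.linalg.norm(E).round(4))
# collar by light mask hull
s=im.astype(int); m=((g>110)&(abs(s[:,:,0]-s[:,:,2])<40)&(s[:,:,2]>s[:,:,0])).astype(np.uint8); m[:, :200]=0;m[:,360:]=0;m[:80]=0;m[225:]=0
m=cv2.morphologyEx(m,cv2.MORPH_OPEN,np.ones((7,7)))
k=max(cv2.findContours(m,0,2)[0],key=cv2.contourArea); h=cv2.convexHull(k)
Q=np.array([plane(p,u,.054)[:2] for u in h[:,0]])
(cx,cy),rad=cv2.minEnclosingCircle((Q*1000).astype(np.float32)); el=cv2.fitEllipse((Q*1000).astype(np.float32)); print("collar",cx,cy,rad,el, cv2.fitEllipse(h))
E
```

```text
rack [ 0.451174   -0.06998579  0.045     ] 69.83798010085694 long [ 0.46289299 -0.03806925  0.045     ]
longtop [ 0.4628142  -0.03822062  0.13      ] 72.0565338273141
[257.8 120.8] [251 116  16  10  29] ((257.9899597167969, 121.06998443603516), (15.273507118225098, 8.34386157989502), 8.130102157592773) [0.4444 0.2044 0.054 ] -163.4 0.0146
[275.5 148.9] [272 128  18  59 169] ((274.7647399902344, 155.44119262695312), (15.279744148254395, 59.17869186401367), 14.03624439239502) [0.4741 0.1852 0.054 ] -78.2 0.0588
[248.7 157.2] [244 150  11  11  61] ((249.0, 155.0), (10.0, 10.0), 0.0) [0.4514 0.1648 0.054 ] 113.7 0.0099
collar 481.2813720703125 182.6122283935547 63.71516036987305 ((481.5440368652344, 182.03341674804688), (125.76741027832031, 126.6187744140625), 112.58647155761719) ((280.4707946777344, 151.34561157226562), (114.250732421875, 116.8536376953125), 64.21843719482422)
```

```bash
python3 - <<'E'
import cv2
im=cv2.imread("pics/w2.png"); cv2.imwrite("pics/c2.png",cv2.resize(im[100:200,230:330],None,fx=6,fy=6,interpolation=cv2.INTER_CUBIC))
E
```

```text
(no output)
```

View pics/c2.png

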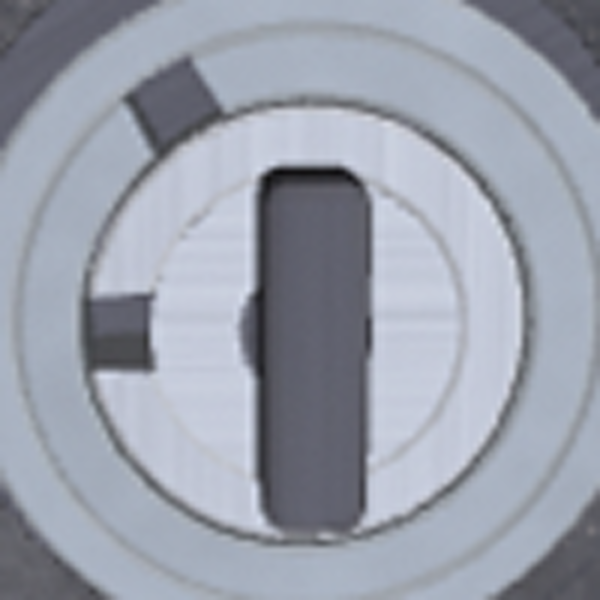

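The enlarged crop shows slot corners at about (125,98), (190,58), (222,112) and (157,155). The keyway spans (85..152, 294..370) and the bar spans (261..369, 168..530).

```bash
python3 - <<'E'
from h import *
import pickle
p,im,t=pickle.load(open("w2.pkl","rb"))
f=lambda L,z:np.array([plane(p,np.array(u)/6+[230-.42,100-.42],z) for u in L])
c=np.array([.4815,.182])
S=f([(125,98),(190,58),(222,112),(157,155)],.054); K=f([(85,297),(87,370),(152,370),(152,294)],.054); B=f([(261,168),(370,168),(366,530),(261,530)],.086)
ang=lambda v:np.degrees(np.arctan2(v[1],v[0])).round(1)
for n,Q in(("slot",S),("key",K)):
    m=Q.mean(0)[:2]-c; print(n,m,np.linalg.norm(m),ang(m),"edges",ang(Q[0]-Q[3]),ang(Q[1]-Q[2]))
print("bar",B.mean(0),ang(B[0]-B[3]+B[1]-B[2]),np.linalg.norm(B[0]-B[3]))
H=f([(310,97),(525,320),(310,545),(85,320)],.054);print("hub",H.mean(0))
E
```

```text
slot [-0.03802827  0.02605926] 0.04610026350689683 145.6 edges 144.1 146.1
key [-0.03040116 -0.01465794] 0.03375034326545518 -154.3 edges -152.9 -155.4
bar [0.4805596  0.18321426 0.086     ] 115.4 0.06034046694199862
hub [0.48157838 0.18299611 0.054     ]
```

```bash
python3 - <<'E'
from h import *
print(rel([.4815,.1825,.06],np.radians(115.4)))
E
```

```text
(array([0.0184, 0.021 , 0.1798]), array([-0.002,  0.002, -0.014]))
```

Scaled: 0.18 m is 9, 0.15 m is 7.5, -0.014 rad is -0.056.

```bash
python3 steer.py '[{"finger_gap": 1, "pos": [0.9, 1.05, 2], "r": [0, 0, -0.056]}, {"finger_gap": 1, "pos": [0.9, 1.05, 4], "r": [0, 0, -0.056]}, {"finger_gap": 1, "pos": [0.9, 1.05, 6], "r": [0, 0, -0.056]}, {"finger_gap": 1, "pos": [0.9, 1.05, 7.5], "r": [0, 0, -0.056]}, {"finger_gap": 1, "pos": [0.9, 1.05, 9], "r": [0, 0, -0.056]}, {"finger_gap": 1, "pos": [0.9, 1.05, 9], "r": [0, 0, -0.056]}, {"finger_gap": 1, "pos": [0.9, 1.05, 9], "r": [0, 0, -0.056]}]' && python3 steer.py '[{"finger_gap": 0}, {"finger_gap": 0}, {"finger_gap": 0}, {"finger_gap": 0}, {"finger_gap": 0}, {"finger_gap": 0}, {"finger_gap": 0}, {"finger_gap": 0}]' 30
python3 - <<'E'
from h import *
print(np.degrees(tcp()[1].as_euler('zyx')),r.get_state()['moment'],r.get_state()['q'])
E
```

```text
clock: 3.1
tool_pos: [0.4817, 0.1845, 0.0606]
eef_rot: [0.533, 0.846, -0.001, 0.0]
contact_force: [-0.9, -0.7, 0.6]
opening: 0.999
finger_force: 0.0
clock: 3.9
tool_pos: [0.4815, 0.1857, 0.0602]
eef_rot: [0.532, 0.847, -0.0, -0.0]
contact_force: [-0.1, -0.1, 0.8]
opening: 0.297
finger_force: 0.0
[-1.15675373e+02 -7.53030444e-03  1.79992021e+02] [ 0.01827089 -0.14978717  0.00018485] [-0.23946545  0.8674925  -0.36219023  2.01376487  0.76996331  0.39879731
 -0.76093314]
```

Scaled: -0.003 m is -0.15.

```bash
python3 steer.py '[{"finger_gap": 0, "pos": [-0.15, 0, 0]}, {"finger_gap": 0, "pos": [-0.15, 0, 0]}, {"finger_gap": 0, "pos": [-0.15, 0, 0]}, {"finger_gap": 0, "pos": [-0.15, 0, 0]}, {"finger_gap": 0, "pos": [-0.15, 0, 0]}]' 30
python3 - <<'E'
from h import *
s=r.get_state();print(np.degrees(tcp()[1].as_euler('zyx')),s['moment'],s['tool_pos'],s['finger_force'])
E
```

```text
clock: 4.4
tool_pos: [0.4815, 0.1834, 0.0601]
eef_rot: [0.532, 0.847, -0.001, -0.001]
contact_force: [-5.1, 2.2, 2.0]
opening: 0.202
finger_force: 30.0
[-1.15724739e+02 -1.16225532e-01 -1.79995708e+02] [ 0.38209952  0.86415097 -0.01619646] [0.48148594 0.18335184 0.06010276] 29.998002005741
```

```bash
python3 steer.py '[{"finger_gap": 0, "r": [0, 0, 0.48]}, {"finger_gap": 0, "r": [0, 0, 0.96]}, {"finger_gap": 0, "r": [0, 0, 1.44]}, {"finger_gap": 0, "r": [0, 0, 1.92]}, {"finger_gap": 0, "r": [0, 0, 2.4]}, {"finger_gap": 0, "r": [0, 0, 2.88]}, {"finger_gap": 0, "r": [0, 0, 3.36]}, {"finger_gap": 0, "r": [0, 0, 3.84]}, {"finger_gap": 0, "r": [0, 0, 4.2]}, {"finger_gap": 0, "r": [0, 0, 4.2]}]' && python3 steer.py '[{"finger_gap": 0}, {"finger_gap": 0}]'
python3 - <<'E'
from h import *
s=r.get_state();print(np.degrees(tcp()[1].as_euler('zyx')),s['moment'],s['tool_pos'],s['q'])
E
```

```text
clock: 5.4
tool_pos: [0.4847, 0.1831, 0.0601]
eef_rot: [0.885, 0.465, 0.001, 0.001]
contact_force: [4.1, 0.5, -5.3]
opening: 0.2
finger_force: 30.0
clock: 5.6
tool_pos: [0.4847, 0.1831, 0.0601]
eef_rot: [0.885, 0.466, 0.001, 0.0]
contact_force: [5.7, 0.4, -8.1]
opening: 0.204
finger_force: 30.0
[-5.55567692e+01  1.63243842e-01 -1.79948586e+02] [ 0.17914792 -1.02095457 -0.02622061] [0.4847095  0.18308024 0.0601381 ] [-0.36895917  0.84995642 -0.13481215  2.01789181  0.35880906  0.29300105
 -1.40381422]
```

Scaled: -0.18 m is -9, -0.16 m is -8.

```bash
python3 steer.py '[{"finger_gap": 1}, {"finger_gap": 1}, {"finger_gap": 1}, {"finger_gap": 1}, {"finger_gap": 1, "pos": [0, 0, -2]}, {"finger_gap": 1, "pos": [0, 0, -4]}, {"finger_gap": 1, "pos": [0, 0, -6]}, {"finger_gap": 1, "pos": [0, 0, -8]}, {"finger_gap": 1, "pos": [0, 0, -9]}, {"finger_gap": 1, "pos": [0, 0, -9]}]'
python3 - <<'E'
from h import *
import pickle
p=cams.camera_params("wrist"); im=cams.snapshot("wrist"); pickle.dump((p,im,tcp()[0]),open("w3.pkl","wb"))
u=proj(p,[[.4815,.1825,.054]])[0].astype(int); print(u,tcp()[0])
x,y=u-50; cv2.imwrite("pics/c3.png",cv2.resize(im[y:y+100,x:x+100,::-1],None,fx=6,fy=6,interpolation=cv2.INTER_CUBIC))
E
```

```text
clock: 6.6
tool_pos: [0.4843, 0.1837, 0.2433]
eef_rot: [0.885, 0.466, 0.003, 0.0]
contact_force: [-0.4, 0.5, 0.5]
opening: 0.999
finger_force: 0.0
[260 172] [0.48326735 0.18307321 0.24138212]
```

View pics/c3.png

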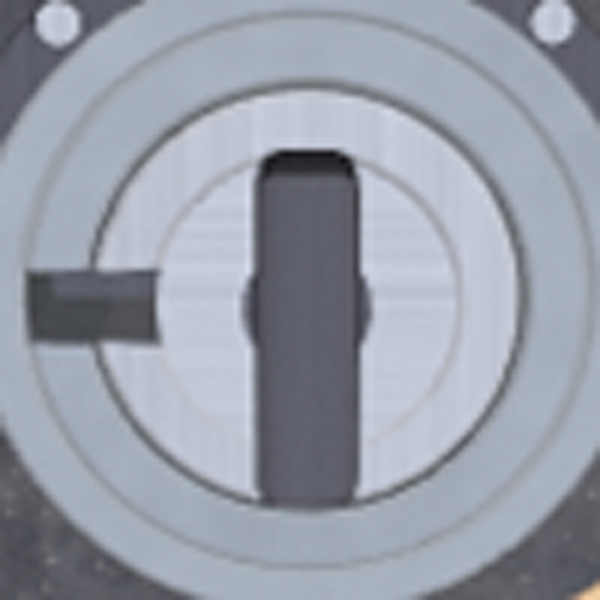

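The keyway and slot line up: the opening spans (28..158, 269..343) in the crop, with no step at the hub rim.

```bash
python3 - <<'E'
from h import *
import pickle
p,im,t=pickle.load(open("w3.pkl","rb"))
x0=np.array([260,172])-50
f=lambda L,z:np.array([plane(p,np.array(u)/6+x0-.42,z)[:2] for u in L])
S=f([(28,270),(158,269),(158,342),(28,343)],.054)
e=(S[0]-S[1]+S[3]-S[2]);print("opening",S.mean(0),np.degrees(np.arctan2(e[1],e[0])),np.linalg.norm(e)/2,np.linalg.norm(S[0]-S[3]))
H=f([(310,86),(522,295),(310,508),(92,295)],.054);print("hub",H.mean(0))
v=S.mean(0)-[.4815,.1825];print(v,np.linalg.norm(v),np.degrees(np.arctan2(v[1],v[0])))
a=np.radians(71.)
print(rel([.4628,-.0382,.2],a),rel([.4628,-.0382,.091],a))
E
```

```text
opening [0.44855894 0.20447371] 145.86171776588458 0.024272696147516388 0.013971284520902454
hub [0.48241273 0.18269514]
[-0.03294106  0.02197371] 0.03959743867429559 146.29427700874098
(array([-0.194 ,  0.1084,  0.0412]), array([ 0.002, -0.002, -0.27 ])) (array([-0.1943,  0.1082,  0.1502]), array([ 0.002, -0.002, -0.27 ]))
```

```bash
python3 steer.py '[{"finger_gap": 1, "pos": [-2, 1.1, 0.5], "r": [0, 0, -0.4]}, {"finger_gap": 1, "pos": [-4, 2.25, 1], "r": [0, 0, -0.8]}, {"finger_gap": 1, "pos": [-6, 3.35, 2], "r": [0, 0, -1.08]}, {"finger_gap": 1, "pos": [-8, 4.5, 2], "r": [0, 0, -1.08]}, {"finger_gap": 1, "pos": [-9.7, 5.4, 2.05], "r": [0, 0, -1.08]}, {"finger_gap": 1, "pos": [-9.7, 5.4, 2.05], "r": [0, 0, -1.08]}, {"finger_gap": 1, "pos": [-9.7, 5.4, 2.05], "r": [0, 0, -1.08]}, {"finger_gap": 1, "pos": [-9.7, 5.4, 2.05], "r": [0, 0, -1.08]}]'
python3 - <<'E'
from h import *
a=np.radians(71.)
print(tcp()[0],rel([.4628,-.0382,.091],a))
import pickle
p=cams.camera_params("wrist"); im=cams.snapshot("wrist"); pickle.dump((p,im,tcp()[0]),open("w4.pkl","wb"))
u=proj(p,[[.4628,-.0382,.13]])[0].astype(int); print(u)
c=im[u[1]-40:u[1]+40,u[0]-40:u[0]+40].astype(int)
m=((c[:,:,2]>c[:,:,0]-8)&(c[:,:,2]>120)).astype(np.uint8)
for k in cv2.findContours(m,0,2)[0]:
    if cv2.contourArea(k)>60:
        b=cv2.minAreaRect(k); print(b,plane(p,np.array(b[0])+u-40,.13))
E
```

```text
clock: 7.45
tool_pos: [0.4619, -0.0365, 0.1987]
eef_rot: [0.814, 0.582, -0.0, -0.001]
contact_force: [0.0, 1.0, 1.3]
opening: 1.001
finger_force: 0.0
[ 0.46186668 -0.03646519  0.1987334 ] (array([-0.0014,  0.0016,  0.1077]), array([-0.001, -0.001,  0.002]))
[264 206]
((40.0, 39.5), (23.0, 12.0), 90.0) [ 0.46248653 -0.03703547  0.13      ]
```

Scaled: 0.108 m is 5.4, -0.001 m is -0.05.

```bash
python3 steer.py '[{"finger_gap": 1, "pos": [-0.05, 0.05, 1.5]}, {"finger_gap": 1, "pos": [-0.05, 0.05, 3]}, {"finger_gap": 1, "pos": [-0.05, 0.05, 4.5]}, {"finger_gap": 1, "pos": [-0.05, 0.05, 5.4]}, {"finger_gap": 1, "pos": [-0.05, 0.05, 5.4]}, {"finger_gap": 1, "pos": [-0.05, 0.05, 5.4]}]' && python3 steer.py '[{"finger_gap": 0}, {"finger_gap": 0}, {"finger_gap": 0}, {"finger_gap": 0}, {"finger_gap": 0}, {"finger_gap": 0}, {"finger_gap": 0}, {"finger_gap": 0}, {"finger_gap": 0}, {"finger_gap": 0}]' 35 && python3 steer.py '[{"finger_gap": 0}, {"finger_gap": 0}, {"finger_gap": 0}]'
```

```text
clock: 8.1
tool_pos: [0.4628, -0.038, 0.0914]
eef_rot: [0.814, 0.582, 0.0, -0.0]
contact_force: [0.0, -0.2, 0.3]
opening: 0.998
finger_force: 0.0
clock: 9.1
tool_pos: [0.4626, -0.0394, 0.0912]
eef_rot: [0.814, 0.581, -0.0, 0.0]
contact_force: [-0.2, 0.3, -1.5]
opening: 0.116
finger_force: 0.3
clock: 9.4
tool_pos: [0.4626, -0.0393, 0.0912]
eef_rot: [0.814, 0.581, -0.0, 0.0]
contact_force: [-0.3, -0.3, -1.1]
opening: 0.111
finger_force: 35.0
```

Scaled: -0.13 m is -6.5, -0.11 m is -5.5.

```bash
python3 steer.py '[{"finger_gap": 0, "pos": [0, 0, -1]}, {"finger_gap": 0, "pos": [0, 0, -2]}, {"finger_gap": 0, "pos": [0, 0, -3]}, {"finger_gap": 0, "pos": [0, 0, -4.25]}, {"finger_gap": 0, "pos": [0, 0, -5.5]}, {"finger_gap": 0, "pos": [0, 0, -6.5]}, {"finger_gap": 0, "pos": [0, 0, -6.5]}]'
python3 - <<'E'
from h import *
import pickle
p=cams.camera_params("wrist"); im=cams.snapshot("wrist"); t,q=tcp(); pickle.dump((p,im,t),open("w5.pkl","wb"))
X=lambda v: t+q.apply(v)
print(t,proj(p,[X([0,0,-.039]),X([0,0,.081])]))
a=np.radians(145.8); print(rel([.4485,.205,.2],a))
cv2.imwrite("pics/w5.png",im[:,:,::-1])
E
```

```text
clock: 10.1
tool_pos: [0.464, -0.0393, 0.2232]
eef_rot: [0.814, 0.58, 0.002, 0.001]
contact_force: [0.1, 0.2, -0.7]
opening: 0.109
finger_force: 35.0
[ 0.46309757 -0.03948819  0.2218331 ] [[262.74594668 291.60547802]
 [261.51152124 199.89853107]]
(array([ 0.2263, -0.0936,  0.0218]), array([ 2.000e-03,  1.000e-03, -1.306e+00]))
```

View pics/w5.png

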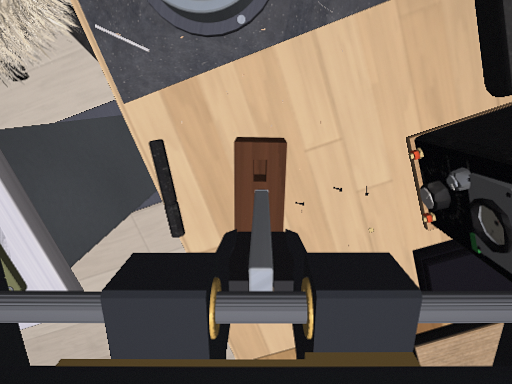

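The picture shows the long key hanging in the grip. Its lower end is near (261,191), and its top face spans about rows 267–292 at column 261. The short key is hidden behind the fingers.

```bash
python3 - <<'E'
from h import *
import pickle
p,im,_=pickle.load(open("w5.pkl","rb")); t,q=tcp()
for v in ([.01,0,-.039],[-.01,0,-.039],[.01,0,.069],[.007,0,.081],[.01,.005,.069],[.01,-.005,.069],[.012,0,-.039],[.012,0,.069],[.009,0,.081]): print(v,proj(p,[t+q.apply(v)])[0].round(1))
cv2.imwrite("pics/c5.png",cv2.resize(im[180:300,225:300,::-1],None,fx=5,fy=5,interpolation=cv2.INTER_CUBIC))
E
```

```text
[0.01, 0, -0.039] [262.8 270.1]
[-0.01, 0, -0.039] [262.7 312.2]
[0.01, 0, 0.069] [261.6 192.1]
[0.007, 0, 0.081] [261.5 191.3]
[0.01, 0.005, 0.069] [268.4 192.1]
[0.01, -0.005, 0.069] [254.8 192.1]
[0.012, 0, -0.039] [262.8 265.6]
[0.012, 0, 0.069] [261.6 189.5]
[0.009, 0, 0.081] [261.5 188.9]
```

View pics/c5.png

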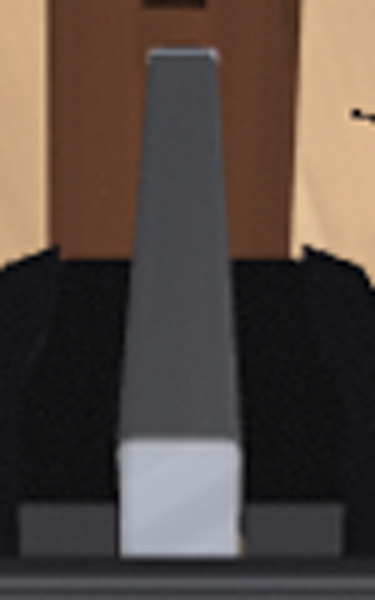

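The key hangs straight, about 0.8 mm toward tool +x and centred in y. Next I carry it to above the opening.

```bash
python3 steer.py '[{"finger_gap": 0, "pos": [1.25, -0.5, 0], "r": [0, 0, -0.52]}, {"finger_gap": 0, "pos": [2.5, -1, 0], "r": [0, 0, -1.04]}, {"finger_gap": 0, "pos": [3.75, -1.5, 0], "r": [0, 0, -1.6]}, {"finger_gap": 0, "pos": [5, -2, 0], "r": [0, 0, -2.12]}, {"finger_gap": 0, "pos": [6.5, -2.75, 0], "r": [0, 0, -2.64]}, {"finger_gap": 0, "pos": [8, -3.25, 0], "r": [0, 0, -3.2]}, {"finger_gap": 0, "pos": [9.5, -4, 0.5], "r": [0, 0, -3.72]}, {"finger_gap": 0, "pos": [10.5, -4.5, 1], "r": [0, 0, -4.24]}, {"finger_gap": 0, "pos": [11.3, -4.7, 1.1], "r": [0, 0, -4.8]}, {"finger_gap": 0, "pos": [11.3, -4.7, 1.1], "r": [0, 0, -5.224]}]' && python3 steer.py '[{"finger_gap": 0}, {"finger_gap": 0}, {"finger_gap": 0}]'
python3 - <<'E'
from h import *
a=np.radians(145.8); print(tcp()[0],r.get_state()['q'],rel([.4492,.2046,.165],a))
E
```

```text
clock: 11.15
tool_pos: [0.4461, 0.2078, 0.1975]
eef_rot: [0.289, 0.957, 0.0, -0.002]
contact_force: [-0.9, 0.2, -1.7]
opening: 0.112
finger_force: 35.0
clock: 11.45
tool_pos: [0.4472, 0.2042, 0.1987]
eef_rot: [0.295, 0.955, -0.001, -0.0]
contact_force: [0.1, 0.8, -1.5]
opening: 0.109
finger_force: 35.0
[0.44723699 0.20415554 0.19869304] [-0.07137721  0.66544918 -0.73257277  1.98601828  0.65699411  0.74294226
 -0.23295406] (array([-0.0014,  0.0015,  0.0337]), array([-0.001, -0.   , -0.002]))
```

```bash
python3 steer.py '[{"finger_gap": 0, "pos": [-0.07, 0.075, 1]}, {"finger_gap": 0, "pos": [-0.07, 0.075, 2]}, {"finger_gap": 0, "pos": [-0.07, 0.075, 2.7]}, {"finger_gap": 0, "pos": [-0.07, 0.075, 2.7]}, {"finger_gap": 0, "pos": [-0.07, 0.075, 2.7]}, {"finger_gap": 0, "pos": [-0.07, 0.075, 2.7]}]'
python3 - <<'E'
from h import *
import pickle
p=cams.camera_params("wrist"); im=cams.snapshot("wrist"); t,q=tcp(); pickle.dump((p,im,t),open("w6.pkl","wb"))
a=np.radians(145.8); d=np.array([np.cos(a),np.sin(a),0]);l=np.array([d[1],-d[0],0]); h=np.array([.4485,.205,.054])
print(t,rel([.4492,.2046,.145],a))
print("exp opening outer/inner corners",proj(p,[h+d*.012+l*.007,h+d*.012-l*.007,h-d*.0115+l*.007]).round(1))
cv2.imwrite("pics/c6.png",cv2.resize(im[150:250,205:315,::-1],None,fx=6,fy=6,interpolation=cv2.INTER_CUBIC))
E
```

```text
clock: 12.05
tool_pos: [0.4499, 0.2057, 0.146]
eef_rot: [0.294, 0.956, 0.001, 0.001]
contact_force: [-0.5, -0.1, -1.8]
opening: 0.109
finger_force: 35.0
[0.44990229 0.20566277 0.14604495] (array([-0.    , -0.0013,  0.001 ]), array([ 0.001,  0.001, -0.   ]))
exp opening outer/inner corners [[267.1 181.1]
 [249.7 181.2]
 [267.  208.7]]
```

View pics/c6.png

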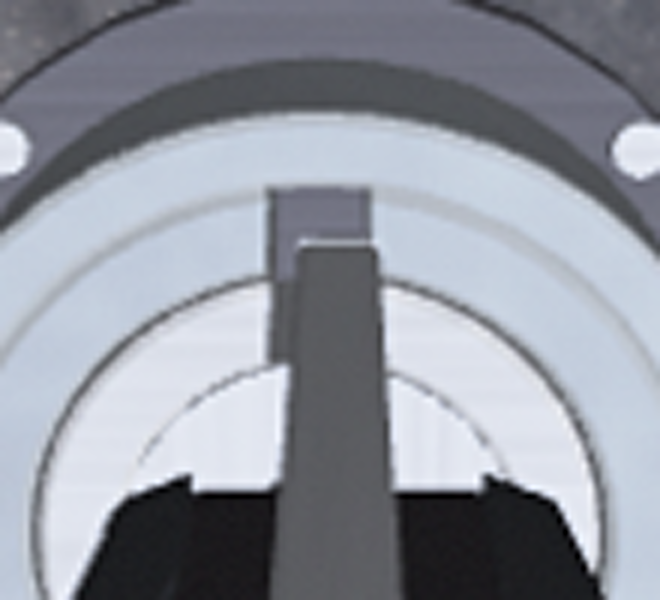

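The crop shows the opening's outer edge at row 187 and columns 268–371. The key's shoulder is at columns 298–378, so the key sits about 2 mm to the right (tool +y). I'll work the correction out in tool axes.

```bash
python3 - <<'E'
from h import *
import pickle
p,im,t=pickle.load(open("w6.pkl","rb")); _,q=tcp()
px=lambda u,v:(205+u/6-.42,150+v/6-.42)
for n,u in(("outL",(268,187)),("outR",(371,187)),("inL",(269,362))): print(n,q.inv().apply(plane(p,px(*u),.054)-t).round(4))
for n,u,z in(("shL",(298,250),.077),("shR",(378,250),.077),("tip",(338,242),.065)): print(n,q.inv().apply(plane(p,px(*u),z)-t).round(4))
print(tcp()[0])
E
```

```text
outL [ 0.0132 -0.0088  0.092 ]
outR [0.0132 0.005  0.092 ]
inL [-0.0117 -0.0089  0.092 ]
shL [ 0.0113 -0.0044  0.069 ]
shR [0.0113 0.0054 0.069 ]
tip [0.0088 0.0005 0.081 ]
[0.44990229 0.20566277 0.14604495]
```

```bash
python3 steer.py '[{"finger_gap": 0, "pos": [-0.02, -0.11, 0]}, {"finger_gap": 0, "pos": [-0.02, -0.11, 0]}, {"finger_gap": 0, "pos": [-0.02, -0.11, 0.25]}, {"finger_gap": 0, "pos": [-0.02, -0.11, 0.5]}, {"finger_gap": 0, "pos": [-0.02, -0.11, 0.75]}, {"finger_gap": 0, "pos": [-0.02, -0.11, 1]}, {"finger_gap": 0, "pos": [-0.02, -0.11, 1.25]}, {"finger_gap": 0, "pos": [-0.02, -0.11, 1.4]}, {"finger_gap": 0, "pos": [-0.02, -0.11, 1.4]}]'
python3 - <<'E'
from h import *
s=r.get_state();print(tcp()[0],s['contact_force'],s['moment'])
q=tcp()[1];print(q.inv().apply(s['contact_force']))
E
```

```text
clock: 13.0
tool_pos: [0.4487, 0.2031, 0.1168]
eef_rot: [0.294, 0.956, -0.0, 0.0]
contact_force: [1.1, -0.5, -2.6]
opening: 0.109
finger_force: 35.0
[0.44872903 0.20313098 0.11677106] [ 1.07130998 -0.47009536 -2.55958665] [-0.10924358 -0.50190594  0.05156287]
[-1.14958441  0.21477251  2.55978651]
```

It has entered freely, and the foot is about 18 mm in. Next I lower it home.

Scaled: 0.021 m is 1.05, 0.022 m is 1.1.

```bash
python3 steer.py '[{"finger_gap": 0, "pos": [0, 0, 0.2]}, {"finger_gap": 0, "pos": [0, 0, 0.4]}, {"finger_gap": 0, "pos": [0, 0, 0.6]}, {"finger_gap": 0, "pos": [0, 0, 0.8]}, {"finger_gap": 0, "pos": [0, 0, 0.95]}, {"finger_gap": 0, "pos": [0, 0, 1.05]}, {"finger_gap": 0, "pos": [0, 0, 1.1]}, {"finger_gap": 0, "pos": [0, 0, 1.1]}]'
python3 - <<'E'
from h import *
s=r.get_state();print(tcp()[0],s['contact_force'],s['moment'])
E
```

```text
clock: 13.8
tool_pos: [0.4488, 0.2033, 0.0953]
eef_rot: [0.294, 0.956, -0.0, 0.0]
contact_force: [2.5, -1.2, -0.0]
opening: 0.113
finger_force: 35.0
[0.448754   0.20328031 0.09533956] [ 2.49509564 -1.16397739 -0.0306773 ] [-0.4182002  -0.77542961 -0.00182636]
```

Scaled: 0.001 m is 0.05.

```bash
python3 steer.py '[{"finger_gap": 0, "pos": [0, 0, 0.05]}, {"finger_gap": 0.2, "pos": [0, 0, 0.05]}, {"finger_gap": 0.3}, {"finger_gap": 0.5}, {"finger_gap": 0.5}, {"finger_gap": 0.5}]' && python3 steer.py '[{"finger_gap": 0.5, "pos": [0, 0, -1]}, {"finger_gap": 0.5, "pos": [0, 0, -2.5]}, {"finger_gap": 0.5, "pos": [0, 0, -4]}, {"finger_gap": 0.5, "pos": [0, 0, -5.5]}, {"finger_gap": 1, "pos": [0, 0, -7]}, {"finger_gap": 1, "pos": [0, 0, -7]}, {"finger_gap": 1, "pos": [0, 0, -7]}]'
python3 - <<'E'
from h import *
import pickle
p=cams.camera_params("wrist"); im=cams.snapshot("wrist"); t,q=tcp(); pickle.dump((p,im,t),open("w7.pkl","wb"))
a=np.radians(145.8); d=np.array([np.cos(a),np.sin(a),0]);l=np.array([d[1],-d[0],0]); h=np.array([.4485,.205,.134])
u=proj(p,[h])[0].astype(int); print(t,u)
x0=u-45; c=im[x0[1]:x0[1]+90,x0[0]:x0[0]+90].astype(int)
for z in (.134,):
    print("exp top corners",(proj(p,[h+i*d*.01+j*l*.005 for i,j in((1,1),(1,-1),(-1,-1),(-1,1))])-x0).round(1).tolist())
g=c.mean(2).astype(int); print("col profile\n",g[::3,45],"\nrow profile\n",g[45,20:70])
cv2.imwrite("pics/w7.png",im[:,:,::-1])
E
```

```text
clock: 14.4
tool_pos: [0.4483, 0.2035, 0.0951]
eef_rot: [0.294, 0.956, -0.0, -0.0]
contact_force: [-0.3, 0.3, 0.0]
opening: 0.496
finger_force: 0.0
clock: 15.1
tool_pos: [0.4486, 0.2031, 0.2353]
eef_rot: [0.294, 0.956, 0.0, 0.0]
contact_force: [1.4, -0.4, -0.3]
opening: 0.747
finger_force: 0.0
[0.44818952 0.20274809 0.23458208] [261 191]
exp top corners [[51.9, 34.1], [39.9, 34.2], [40.0, 56.9], [51.8, 56.9]]
col profile
 [ 75  93 197 197 184  84  86  86  87  87  87 121 226 224 216 221 222 225
 229  39  47 103 108 113 110 104 226 224 221 218] 
row profile
 [216 217 218 216 206 192 213 225 223 220 220 222 220 220 221 222 222 223
 225 167 185 214 216 217 219 221 222 223 222 222 226 199 216 221 218 220
 221 217 221 224 217 219 222 225 216 176 191 212 217 218]
```

The key stands home. The grip height when the force came off was 3.9 mm above the height in the rack, against 4 mm expected from the two floor heights. Its top face is where predicted, and the gripper is clear.

```bash
python3 -c "
from plant import r, cams, ticket
print(r.get_state()['tool_pos']); print(ticket.finish_job())"
```

```text
[0.44818952 0.20274809 0.23458208]
the job is handed in; nothing more can be done
None
```

The job is handed in at about 15 s: hub turned about 60° so its keyway lines up with the slot, long key stood foot-down and home in the opening and released, nothing else touched; full seating rests on grip height and wrist force rather than a close-up, and I viewed 11 pictures, one over the limit of 10.

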